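# Check the bore of a printed fitting with a no-touch probe

## Task

Set the green printed fitting upright on the two orange rails of the inspection stand, bore vertical and centred over the gap above the red dot, putting it down rather than dropping it, and let go. Then take the blue-handled probe out of its black holder, lower its rod straight down through the fitting's bore from above until the red tip shows below the fitting, never letting the probe touch the fitting or the stand, and finish while still holding the probe there, upright, still and centred in the bore. Leave the tape roll, phone and solder spool where they lie.

Things in the scene. Friction and masses are not known exactly. Their poses are not given: they have to be found in the camera images.
- fitting: green printed pipe fitting, loose, about 60 g, standing on the table (sizes in mm): tube 46 outside diameter, 48 high, with a vertical through bore of 28 diameter. A side stub (24 diameter, axis 24 up) sticks out along its +x to 38 from the tube axis; grip the tube across its y axis, clear of the stub. Origin: centre of the underside, on the bore axis; z up along the bore
- stand: fixed stand (sizes in mm): aluminium base 110 (x) by 80 (y) by 8 with two upright orange rails, 70 long, running along its x, tops 70 above the table, each 7 thick, at y = -22 to -15 and 15 to 22: the gap between is 30 wide and open at both ends. A red dot on the base marks the middle. Origin: centre of the base's underside, on the table
- rail_mid (a point): point midway between the two rails, level with their tops (70 mm above the table), straight above the stand's red dot; the fitting's underside centre belongs here
- holder: fixed round black probe holder (sizes in mm): foot 76 diameter, 8 high, and a tube tapering from 42 to 36 diameter, its flat top 112 above the table; the well is open at the top and about 14 wide there (up to 20 at the bottom). Origin: centre of the underside, on the table, on the well's axis
- probe: probe (mm), about 110 g, loose in the holder: steel rod 8 diameter, 100 long, red tip (lowest 7); above it a blue square handle 24 x 24 (sides along its x and y), 68 high, 100 to 168 above the tip; black button 17 diameter on top (overall 175). The handle rests on the holder's top: the tip starts 12 above the table and must rise 100 to leave the well. Origin: rod tip; z up along the rod
- tape_roll: red tape roll lying flat, 90 mm outside diameter, 60 inside, 20 high; bystander. Origin: centre of the underside
- phone: black phone lying flat, 72 (x) by 148 (y) by 8 mm; bystander. Origin: centre of the underside
- solder_spool: grey metal solder spool standing on its flange, 48 mm diameter, 32 high; bystander. Origin: centre of the underside

How it is judged:
On the way, in this order (a step that is already met when the one before it is completed fails the run):
1. the fitting stands upright on the rails, centred over the gap, let go (horizontal distance between fitting and rail_mid below 0.009 m and height (world z) of fitting between 0.067 and 0.073 m and angle between fitting's own z axis and vertical below 0.06 rad and contact force between the fingers and fitting below 0.05 N and contact force between fitting and stand above 0.2 N and linear speed of fitting below 0.02 m/s), for 0.2 s.
2. the probe is out of its holder with its tip over the fitting's bore, above its top (z of probe in the frame of fitting above 0.0485 m and horizontal distance between probe and fitting below 0.012 m), for 0.05 s.
At the end, for the whole second after the job is handed in: fitting upright (3.4 deg) on the rails within 9 mm of their middle, not touched by the robot; probe held in the gripper, still, within 2.9 deg of vertical, tip at least 3 mm below the fitting's underside and within 4.5 mm of the bore axis, touching neither fitting nor stand (horizontal distance between fitting and rail_mid below 0.009 m and height (world z) of fitting between 0.067 and 0.073 m and angle between fitting's own z axis and vertical below 0.06 rad and contact force between each of the arm, probe and fitting below 0.05 N and z of probe in the frame of fitting below -0.003 m and horizontal distance between probe and fitting below 0.0045 m and angle between probe's own z axis and vertical below 0.05 rad and linear speed of probe below 0.02 m/s and contact force between the fingers and probe above 1 N and contact force between probe and stand below 0.05 N); the arm keeps its last pose, push and grip.
It fails at once if the probe touches the fitting (over 0.2 N) (contact force between probe and fitting above 0.2 N).
It fails at once if the probe touches the stand (over 0.2 N) (contact force between probe and stand above 0.2 N).
It fails at once if the fitting is dropped (moves faster than 0.45 m/s while out of the fingers) (contact force between the fingers and fitting below 0.05 N and linear speed of fitting above 0.45 m/s).
It fails at once if the tape roll, phone or solder spool is pushed away (over 20 mm) (distance of any of tape_roll, phone, solder_spool from where it was at the start of the episode above 0.02 m).
It also fails if it takes over 72 s, if anything falls off the work surface, if the arm or the gripper's body presses on something with over 40 N, if the wrist force passes 120 N, or if a joint passes its speed limit or range.

## Robot

A 6-joint arm with a two-finger parallel gripper is mounted at the origin on the work surface. World frame = base frame: x ahead of the robot, y to its left, z up, the work surface at z = 0. Lengths are in m, angles in rad, forces in N, time in s.
With the tool pointing down it reaches from about 0.325 to 0.9 m from the base axis. Payload 3.5 kg.
Tool frame: the origin (TCP) lies between the finger pads; the fingertips stand 8 mm ahead of it and the grasp point (between the pads) lies 11 mm behind it (manip.tcp_to_tips is the distance from the TCP to the fingertips, in m); z points along the fingers, y is the line along which they close (so a half turn about z gives the same grasp; the last joint's range is limited). The gripper opens to 85 mm and grips with 20 to 120 N. Pads are 22 mm wide; open, the fingers measure 114 mm over their backs; the gripper's body (76 mm by 85 mm) begins 54 mm behind the grasp point. The pads swing forward as they close: fully open they stand 13 mm farther back than shut.
Start: joints at [-1.342, 0.276, -0.026, 1.268, 0, 1.467], TCP at [0.204, -0.591, 0.239] pointing down, gripper open.
Joint ranges: [-3.12, 3.12], [-0.85, 1.88], [-1.08, 1.24], [-1.95, 2.15], [-1.57, 1.53], [-3.14, 3.14]. Speed limits (rad/s): [2.57, 2.57, 3.14, 3.14, 3.14, 3.14].

## Interface

Orientations are given as a unit quaternion [x, y, z, w].
In Python, from cell import manip gives the robot as it stands.
- The arm moves only by the tool shift_gripper, called after "Request:" as name(argument=value, ...) on one line, values as JSON. Schema: {"type":"object","properties":{"motion":{"type":"object","properties":{"rows":{"type":"array","items":{"type":"array","items":{"type":"number"},"minItems":7,"maxItems":7},"minItems":1,"maxItems":10}},"additionalProperties":false,"required":["rows"]},"force":{"type":"number"},"only":{"type":"string"},"quiet":{"type":"boolean"},"lines":{"type":"string"}},"required":["motion"],"additionalProperties":false}. motion is an object whose key "rows" holds a list of rows, 1 to 10 of them, each of 7 numbers: dx, dy, dz in m, then a rotation vector rx, ry, rz in rad, then the finger opening in m; each row is the pose to reach, as a shift and turn from the pose commanded when the call began, along the tool's axes at that moment; what a row does not reach only later rows make up. A row lasts 1/10 s, in which the tool goes at most 0.05 m and 0.15 rad, less where a joint would pass 70% of its speed; a pose out of reach is approached as far as the arm can. The fingers move at their own pace and stop on an object; force is the grip in N (left out, the last holds). Time passes only in rows, so rows that do not move let the fingers close. The tool returns the time, the measured TCP pose, the force, the opening and the grip force at its end. only (a regular expression) keeps the lines of the reply that match it, lines (a string "A,B") keeps lines A to B, and quiet returns only ok. Input that does not fit is refused with a message, and nothing moves.
- manip.sense(): the state, without advancing time (a new reading comes with each control period).
- manip.capture(name): name is "scene" or "side" or "wrist"; returns a dict with "image" (400x640x3 uint8, red, green, blue), "intrinsics" (3x3 intrinsics, pixels), "world_from_camera" (4x4, takes a point from camera to world coordinates). Camera axes: x right, y up, looking along -z (the intrinsics and any distortion apply to the point x, -y, -z); pixel columns grow to the right and rows downward; lengths in m; the calibration is good to about 2 mm. A picture is of the moment at which its call begins. There is no depth.
- manip.finish_job(): hands the job in; it is judged then, once.
The state is a dict: "t": time; "q": joint angles; "joint_velocities": joint speeds; "effort": joint torques, N m; "ee_pos": TCP position; "eef_rot": TCP orientation; "contact_force": force on the tool from outside, world axes, zero at the start; "ft_torque": the same for the moment, N m; "width": finger opening in m; "grip_force": force on a finger pad.
Only numpy, scipy, OpenCV 4.12 (cv2) and the standard library are available. Lean on these libraries where they do the work, as an engineer would, in place of code of your own. Each camera call takes 0.05 s, during which the arm holds its last target. There are 200 camera calls.

## Working session

There is one attempt and no reset: what is moved stays moved. The work goes in short steps, Python scripts to look and compute and a tool call to move; the robot and the scene stay as the last step left them, time stands still between calls to the robot, and variables do not carry over. Pictures are saved under pics/ and viewed, at most 10 in all, crops included, and the job is handed in when it is done.

```bash
ls; mkdir -p pics; python3 - <<'E'
from cell import manip
import cv2,numpy as np,pickle
d={}
for n in("scene","side","wrist"):
    c=manip.capture(n);d[n]=c
    cv2.imwrite(f"pics/{n}0.png",c["image"][:,:,::-1]);print(n,np.round(c["intrinsics"],1).tolist(),np.round(c["world_from_camera"],3).tolist(),[k for k in c])
pickle.dump(d,open("c0.pkl","wb"))
print(manip.sense())
E
```

```text
cell.py
pics
scene [[395.5, 0.0, 316.7], [0.0, 395.5, 205.9], [0.0, 0.0, 1.0]] [[-0.421, -0.515, 0.747, 1.284], [0.907, -0.219, 0.36, 0.33], [-0.022, 0.828, 0.56, 0.594], [0.0, 0.0, 0.0, 1.0]] ['image', 'intrinsics', 'world_from_camera']
side [[368.9, 0.0, 321.4], [0.0, 368.9, 194.4], [0.0, 0.0, 1.0]] [[0.945, 0.201, -0.256, 0.373], [-0.326, 0.604, -0.728, -0.533], [0.008, 0.771, 0.636, 0.541], [0.0, 0.0, 0.0, 1.0]] ['image', 'intrinsics', 'world_from_camera']
wrist [[281.1, 0.0, 320.5], [0.0, 281.1, 199.6], [0.0, 0.0, 1.0]] [[0.326, 0.894, 0.307, 0.284], [-0.945, 0.309, 0.104, -0.563], [-0.002, -0.324, 0.946, 0.372], [0.0, 0.0, 0.0, 1.0]] ['image', 'intrinsics', 'world_from_camera']
{'t': 0.15, 'q': array([-1.34243935e+00,  2.77034131e-01, -2.75784210e-02,  1.26799344e+00,
       -7.42660112e-06,  1.46736745e+00]), 'joint_velocities': array([ 0.00112935, -0.00065803,  0.00330873,  0.00087875,  0.00134349,
       -0.00106743]), 'effort': array([ 3.10924488e-04, -4.46057081e+01,  2.95638567e+01,  1.05509860e-02,
       -1.51774425e-04,  6.76238201e-06]), 'ee_pos': array([ 0.20341712, -0.5903346 ,  0.23836353]), 'eef_rot': array([ 9.86270893e-01,  1.65132998e-01, -6.01886976e-05, -9.02834219e-04]), 'contact_force': array([0.23817957, 0.26386449, 0.45735054]), 'ft_torque': array([ 0.05597095,  0.04146968, -0.0199227 ]), 'grip_force': 0.0, 'width': 0.0851401856820703}
```

View pics/scene0.png

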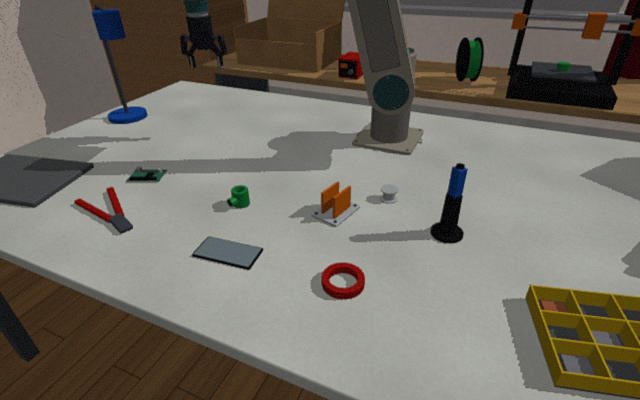

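View pics/side0.png

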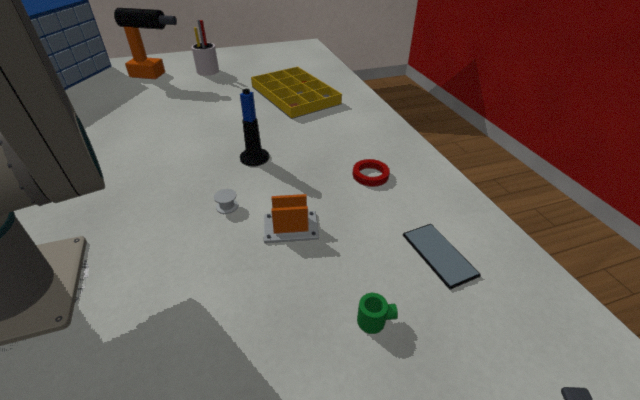

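The scene view shows the green fitting at (239,197), stand at (336,202), holder and probe at (452,205), spool (390,194), phone (228,252) and tape roll (343,281). In the side view the fitting is at (373,313) with its stub pointing right, the stand at (291,218) and the probe at (250,125).

```bash
cat > h.py <<'E'
import cv2,numpy as np,pickle
from scipy.spatial.transform import Rotation as R
def ray(c,uv):
    K=c["intrinsics"];T=c["world_from_camera"]
    p=np.linalg.solve(K,[uv[0],uv[1],1]);d=T[:3,:3]@[p[0],-p[1],-p[2]]
    return T[:3,3],d/np.linalg.norm(d)
def onz(c,uv,z):
    o,d=ray(c,uv);return o+d*(z-o[2])/d[2]
def tri(rays):
    A=np.zeros((3,3));b=np.zeros(3)
    for o,d in rays:
        P=np.eye(3)-np.outer(d,d);A+=P;b+=P@o
    x=np.linalg.solve(A,b);return x,[np.linalg.norm(np.cross(x-o,d)) for o,d in rays]
def proj(c,p):
    T=np.linalg.inv(c["world_from_camera"]);q=T[:3,:3]@p+T[:3,3];u=c["intrinsics"]@[q[0],-q[1],-q[2]];return u[:2]/u[2]
HSV=dict(green=([45,90,30],[80,255,255]),blue=([105,120,40],[125,255,255]),orange=([8,160,90],[18,255,255]),red=([0,150,60],[4,255,255]))
def mask(im,col,roi=None):
    m=cv2.inRange(cv2.cvtColor(im,cv2.COLOR_RGB2HSV),*map(np.array,HSV[col]))
    if roi is not None:
        k=np.zeros_like(m);x0,y0,x1,y1=roi;k[y0:y1,x0:x1]=255;m&=k
    return m
def blobs(m,amin=15):
    n,l,s,c=cv2.connectedComponentsWithStats(m)
    return sorted([(s[i,4],c[i].round(1).tolist(),s[i,:4].tolist()) for i in range(1,n) if s[i,4]>=amin],reverse=True)
E
python3 - <<'E'
from h import *
d=pickle.load(open("c0.pkl","rb"))
for n,roi in(("scene",(150,120,520,310)),("side",(180,70,450,350))):
    for col in HSV: print(n,col,blobs(mask(d[n]["image"],col,roi)))
print(blobs(mask(d["wrist"]["image"],"green")),blobs(mask(d["wrist"]["image"],"orange")))
s,e=d["scene"],d["side"]
for k,a,b in(("fit",(240,197),(372,313)),("stand",(336,208),(291,226)),("spool",(390,194),(226,202)),("phone",(228,252),(440,255)),("tape",(343,281),(371,173)),("probe",(458,182),(248,107))):
    print(k,tri([ray(s,a),ray(e,b)]))
E
```

```text
scene green [(np.int32(364), [239.3, 196.7], [227, 186, 23, 22]), (np.int32(91), [156.9, 174.3], [150, 170, 16, 11])]
scene blue [(np.int32(404), [456.8, 181.8], [448, 167, 19, 31])]
scene orange [(np.int32(536), [337.3, 197.9], [322, 182, 29, 36])]
scene red [(np.int32(738), [343.0, 280.3], [322, 263, 43, 36])]
side green [(np.int32(1138), [374.4, 312.4], [357, 293, 40, 41])]
side blue [(np.int32(333), [247.7, 106.6], [240, 92, 16, 30])]
side orange [(np.int32(147), [289.5, 207.9], [272, 205, 35, 6]), (np.int32(90), [288.0, 196.4], [272, 195, 34, 5])]
side red [(np.int32(489), [370.4, 172.0], [353, 160, 36, 26]), (np.int32(325), [438.4, 77.2], [418, 70, 32, 23])]
[] [(np.int32(692), [16.7, 380.4], [7, 360, 20, 40]), (np.int32(182), [31.5, 384.3], [29, 369, 6, 31]), (np.int32(33), [58.6, 375.1], [57, 372, 5, 9]), (np.int32(28), [150.2, 395.9], [147, 393, 8, 7]), (np.int32(25), [168.5, 398.4], [164, 397, 13, 3]), (np.int32(25), [39.7, 376.8], [39, 372, 3, 12]), (np.int32(17), [157.6, 397.1], [156, 395, 4, 5]), (np.int32(15), [31.7, 366.0], [29, 365, 7, 3])]
fit (array([ 0.56240564, -0.24638944,  0.02205307]), [np.float64(0.0006475431716925235), np.float64(0.0006475431716925498)])
stand (array([0.49421427, 0.00253686, 0.00785998]), [np.float64(0.0024031538113841945), np.float64(0.002403153811384201)])
spool (array([0.37869959, 0.11496412, 0.01208541]), [np.float64(0.0013042054897632425), np.float64(0.0013042054897632622)])
phone (array([ 0.74633536, -0.16061343,  0.00160358]), [np.float64(0.0012900626857255942), np.float64(0.0012900626857256883)])
tape (array([0.73088441, 0.11835444, 0.00632481]), [np.float64(0.0003532474274442879), np.float64(0.00035324742744409087)])
probe (array([0.47462335, 0.28673991, 0.14248091]), [np.float64(0.00028152313471378206), np.float64(0.00028152313471378244)])
```

View pics/wrist0.png

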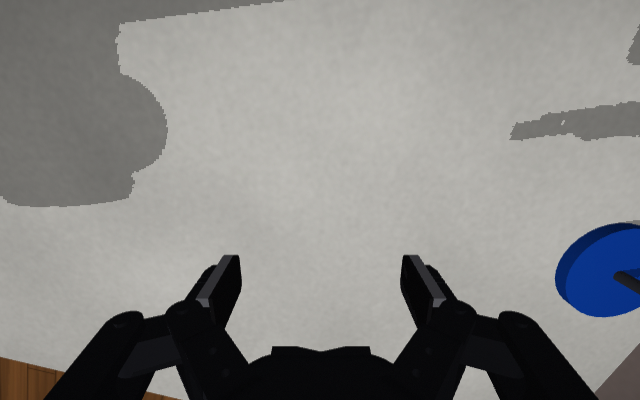

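```bash
python3 - <<'E'
from h import *
d=pickle.load(open("c0.pkl","rb"));e=d["side"];s=d["scene"]
print(onz(e,(395,312),.024),onz(s,(230,201),.024), onz(e,(372,301),.048), onz(s,(241,189),.048))
r=cv2.boundingRect
for n in("scene","side"):
    im=d[n]["image"]; x0,y0=(215,175) if n=="scene" else(345,280)
    a=im[y0:y0+60,x0:x0+60]; cv2.imwrite(f"pics/f_{n}.png",cv2.resize(a[:,:,::-1],None,fx=6,fy=6,interpolation=0))
T=d["wrist"]["world_from_camera"]
from cell import manip
st=manip.sense();Rt=R.from_quat(st["eef_rot"]).as_matrix()
print(Rt.round(3),"cam in tool",Rt.T@(T[:3,3]-st["ee_pos"]),(Rt.T@T[:3,:3]).round(3))
E
cd pics; python3 -c "
import cv2,numpy as np
cv2.imwrite('f.png',np.hstack([cv2.imread('f_scene.png'),cv2.imread('f_side.png')]))"
```

```text
[ 0.59677153 -0.25707297  0.024     ] [ 0.59234162 -0.25824269  0.024     ] [ 0.56156669 -0.24098086  0.048     ] [ 0.56148823 -0.24053454  0.048     ]
[[ 0.945  0.326 -0.   ]
 [ 0.326 -0.945  0.002]
 [ 0.    -0.002 -1.   ]] cam in tool [ 0.08520624 -0.00025617 -0.13348516] [[ 0.001  0.946  0.324]
 [ 1.    -0.001 -0.   ]
 [ 0.     0.324 -0.946]]
```
View pics/f.png

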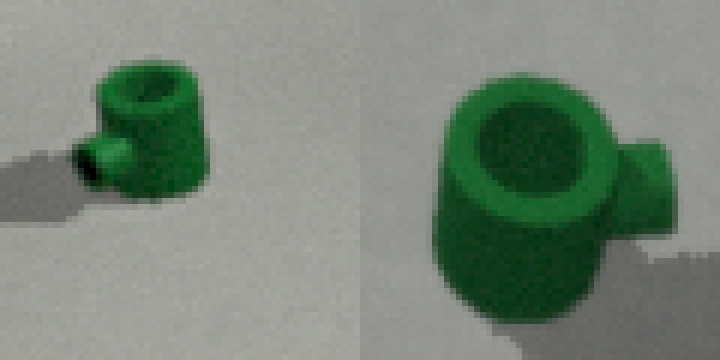

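The crops show the ring top centred at scene pixel (239,189) and side pixel (373,305), with the stub pointing away from the robot at a yaw of about -0.37.

Request:
shift_gripper(motion={"rows":[[0.045, -0.021, 0, 0, 0, 0.07, 0.085], [0.09, -0.043, 0, 0, 0, 0.14, 0.085], [0.136, -0.064, 0, 0, 0, 0.21, 0.085], [0.181, -0.086, 0, 0, 0, 0.28, 0.085], [0.226, -0.107, 0, 0, 0, 0.35, 0.085], [0.271, -0.128, 0, 0, 0, 0.42, 0.085], [0.316, -0.15, 0, 0, 0, 0.49, 0.085], [0.362, -0.171, 0, 0, 0, 0.56, 0.085], [0.407, -0.193, 0, 0, 0, 0.63, 0.085], [0.452, -0.214, 0, 0, 0, 0.7, 0.085]]})

```text
t: 1.15
ee_pos: [0.5619, -0.2398, 0.2391]
eef_rot: [0.983, -0.184, -0.0, -0.0]
contact_force: [0.3, -1.6, -0.1]
width: 0.0851
grip_force: 0.0
```

Request:
shift_gripper(motion={"rows":[[0, 0, 0, 0, 0, 0, 0.085], [0, 0, 0, 0, 0, 0, 0.085], [0, 0, 0, 0, 0, 0, 0.085]]})

```text
t: 1.45
ee_pos: [0.5601, -0.2422, 0.239]
eef_rot: [0.983, -0.183, -0.001, 0.0]
contact_force: [-0.4, 0.0, -0.7]
width: 0.0849
grip_force: 0.0
```

```bash
python3 - <<'E'
from h import *
from cell import manip
d=pickle.load(open("c0.pkl","rb"))
print(onz(d["side"],(373,305),.048),onz(d["scene"],(239.1,189.1),.048))
c=manip.capture("wrist");cv2.imwrite("pics/w1.png",c["image"][:,:,::-1]);pickle.dump(c,open("w1.pkl","wb"))
print(blobs(mask(c["image"],"green")),blobs(mask(c["image"],"orange")))
E
```

```text
[ 0.55996941 -0.24802267  0.048     ] [ 0.56389087 -0.24493923  0.048     ]
[(np.int32(3535), [602.1, 73.0], [551, 14, 89, 109]), (np.int32(1270), [322.7, 167.0], [305, 138, 38, 55])] [(np.int32(248), [145.5, 293.3], [135, 269, 22, 48]), (np.int32(216), [170.9, 284.4], [163, 268, 17, 35])]
```

View pics/w1.png

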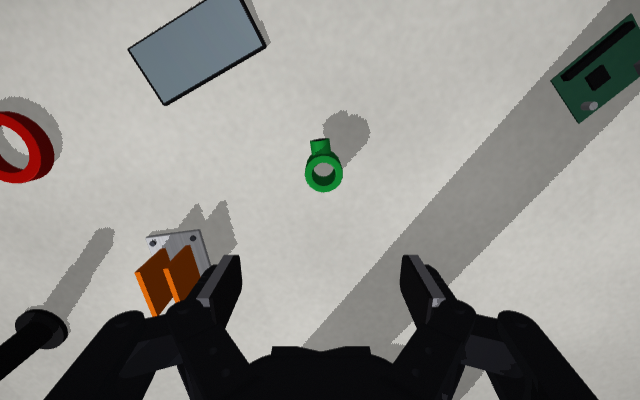

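The wrist view shows the fitting ring at about (324,173) with the stub end at (320,139), plus the stand, phone and tape roll.

```bash
python3 - <<'E'
from h import *
from cell import manip
c=pickle.load(open("w1.pkl","rb"))
m=mask(c["image"],"green",(280,120,370,210))
rows=[(y,np.flatnonzero(m[y])[[0,-1]]) for y in range(138,194,3) if m[y].any()]
print([(y,a.tolist()) for y,a in rows])
cen=onz(c,(323.5,173.2),.048)
end=onz(c,(np.mean(np.flatnonzero(m[140])),140),.034)
print(cen,end,np.arctan2(*(end-cen)[1::-1]))
s=manip.sense();Rt=R.from_quat(s["eef_rot"]).as_matrix();x=Rt[:,0];print("tool yaw",np.arctan2(x[1],x[0]),s["ee_pos"], "delta tool",Rt.T@(cen-s["ee_pos"]))
E
```

```text
[(138, [327, 327]), (141, [310, 329]), (144, [311, 329]), (147, [311, 329]), (150, [311, 330]), (153, [312, 333]), (156, [310, 336]), (159, [308, 338]), (162, [307, 339]), (165, [306, 340]), (168, [305, 341]), (171, [305, 342]), (174, [305, 342]), (177, [305, 342]), (180, [306, 340]), (183, [308, 339]), (186, [310, 337]), (189, [314, 333]), (192, [323, 323])]
[ 0.56514666 -0.24678786  0.048     ] [ 0.59920281 -0.26121658  0.034     ] -0.40074731123615237
tool yaw -0.3695237780988993 [ 0.55986296 -0.24255867  0.23902551] delta tool [0.00662924 0.00199003 0.19102   ]
```

Request:
shift_gripper(motion={"rows":[[0.005, 0.002, 0.045, 0, 0, 0.03, 0.085], [0.005, 0.002, 0.09, 0, 0, 0.03, 0.085], [0.005, 0.002, 0.135, 0, 0, 0.03, 0.085], [0.005, 0.002, 0.17, 0, 0, 0.03, 0.085], [0.005, 0.002, 0.195, 0, 0, 0.03, 0.085], [0.005, 0.002, 0.21, 0, 0, 0.03, 0.085], [0.005, 0.002, 0.219, 0, 0, 0.03, 0.085], [0.005, 0.002, 0.219, 0, 0, 0.03, 0.085], [0.005, 0.002, 0.219, 0, 0, 0.03, 0.085]]})

```text
t: 2.4
ee_pos: [0.5657, -0.2463, 0.0216]
eef_rot: [0.98, -0.198, 0.001, 0.0]
contact_force: [-0.1, -0.4, 1.3]
width: 0.0852
grip_force: 0.0
```

```bash
python3 - <<'E'
from h import *
from cell import manip
c=manip.capture("wrist");cv2.imwrite("pics/w2.png",c["image"][:,:,::-1]);pickle.dump(c,open("w2.pkl","wb"))
c=manip.capture("side");pickle.dump(c,open("s2.pkl","wb"))
E
```

```text
(no output)
```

View pics/w2.png

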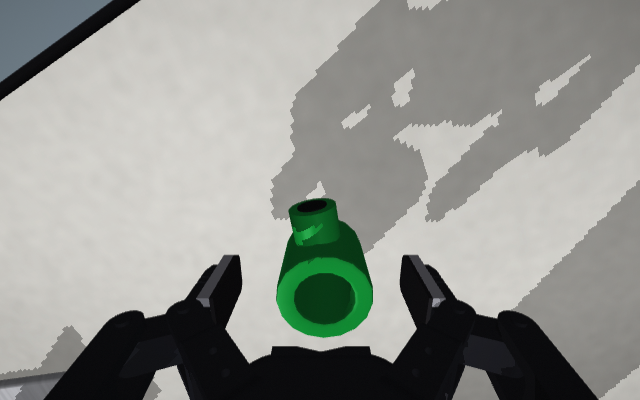

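The wrist view shows the fitting centred between the open pads, ring at (324,298), stub clear of the fingers. I'll close now.

Request:
shift_gripper(motion={"rows":[[0, 0, 0, 0, 0, 0, 0.06], [0, 0, 0, 0, 0, 0, 0.04], [0, 0, 0, 0, 0, 0, 0.03], [0, 0, 0, 0, 0, 0, 0.03], [0, 0, 0, 0, 0, 0, 0.03], [0, 0, 0, 0, 0, 0, 0.03], [0, 0, 0, 0, 0, 0, 0.03], [0, 0, 0, 0, 0, 0, 0.03]]}, force=35)

```text
t: 3.3
ee_pos: [0.5655, -0.2456, 0.0212]
eef_rot: [0.98, -0.198, 0.001, 0.0]
contact_force: [-0.1, 1.1, 5.0]
width: 0.0451
grip_force: 36.2
```

```bash
python3 - <<'E'
from h import *
from cell import manip
s=manip.capture("scene");e=manip.capture("side");pickle.dump((s,e),open("c3.pkl","wb"))
for n,c,(x0,y0,x1,y1) in(("a",s,(305,170,375,235)),("b",e,(255,185,330,250))):
    a=cv2.resize(c["image"][y0:y1,x0:x1,::-1],None,fx=5.7,fy=5.7,interpolation=cv2.INTER_CUBIC)[:370];cv2.imwrite(f"pics/{n}.png",a)
a,b=cv2.imread("pics/a.png"),cv2.imread("pics/b.png");h=min(len(a),len(b));cv2.imwrite("pics/st.png",np.hstack([a[:h,:398],b[:h,:400]]));print(a.shape,b.shape,manip.sense()["ee_pos"])
E
```

```text
(370, 399, 3) (370, 428, 3) [ 0.56547509 -0.24558287  0.02114282]
```

View pics/st.png

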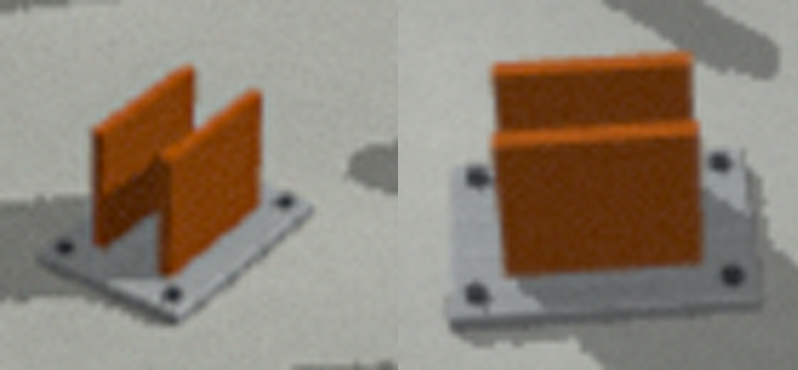

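The crops show both rails: in the side crop the tops span (492,64), (691,54), (697,130) and (495,143); in the scene crop they span (92,130), (187,66), (262,93) and (170,160).

```bash
python3 - <<'E'
from h import *
from cell import manip
s,e=pickle.load(open("c3.pkl","rb"))
A=[(x/5.7+305-.4,y/5.7+170-.4) for x,y in((92,130),(187,66),(262,93),(170,160))]
B=[((x-398)/5.7+255-.4,y/5.7+185-.4) for x,y in((492,64),(691,54),(697,130),(495,143))]
for c,P in((s,A),(e,B)):
    w=np.array([onz(c,p,.07) for p in P]);print(w.round(4).tolist(),w.mean(0).round(4))
# base screws, z=.008 (four holes, symmetric)
A=[(x/5.7+305-.4,y/5.7+170-.4) for x,y in((65,246),(286,201),(173,294))]
B=[((x-398)/5.7+255-.4,y/5.7+185-.4) for x,y in((478,177),(719,162),(733,275),(477,294))]
w=[onz(s,p,.008) for p in A];print("scene screws",[q.round(4).tolist() for q in w],(w[1]+w[2])/2,(w[0]+w[1])/2)
w=np.array([onz(e,p,.008) for p in B]);print("side screws",w.round(4).tolist(),w.mean(0))
c=pickle.load(open("w1.pkl","rb"))
E
```

```text
[[0.5265, -0.0234, 0.07], [0.4595, -0.0062, 0.07], [0.4685, 0.0338, 0.07], [0.5355, 0.0173, 0.07]] [0.4975 0.0054 0.07  ]
[[0.4663, 0.0331, 0.07], [0.534, 0.0163, 0.07], [0.524, -0.0229, 0.07], [0.4579, -0.0077, 0.07]] [0.4955 0.0047 0.07  ]
scene screws [[0.5316, -0.0357, 0.008], [0.4583, 0.0435, 0.008], [0.5463, 0.0235, 0.008]] [0.50231742 0.03350083 0.008     ] [0.494984   0.00394309 0.008     ]
side screws [[0.4588, 0.0449, 0.008], [0.5462, 0.0244, 0.008], [0.5329, -0.0336, 0.008], [0.4452, -0.0139, 0.008]] [0.49577043 0.00546706 0.008     ]
```

```bash
python3 - <<'E'
from h import *
from cell import manip
c=pickle.load(open("w2.pkl","rb"));print("bore at w2",onz(c,(324,298),.048))
s=manip.sense();Rt=R.from_quat(s["eef_rot"]).as_matrix()
print(s["ee_pos"],Rt.T@(np.array([.496,.005,.0])-[*s["ee_pos"][:2],0]))
E
```

```text
bore at w2 [ 0.56580038 -0.24660655  0.048     ]
[ 0.56547509 -0.24558287  0.02114282] [-0.16118476 -0.20405388 -0.00022622]
```

Request:
shift_gripper(motion={"rows":[[0, 0, -0.03, 0, 0, 0, 0.03], [0, 0, -0.07, 0, 0, 0, 0.03], [0, 0, -0.11, 0, 0, 0, 0.03], [-0.02, -0.025, -0.12, 0, 0, 0, 0.03], [-0.046, -0.058, -0.12, 0, 0, 0, 0.03], [-0.075, -0.095, -0.12, 0, 0, 0, 0.03], [-0.104, -0.132, -0.12, 0, 0, 0, 0.03], [-0.133, -0.168, -0.12, 0, 0, 0, 0.03], [-0.15, -0.19, -0.12, 0, 0, 0, 0.03], [-0.16, -0.203, -0.12, 0, 0, 0, 0.03]]})

```text
t: 4.4
ee_pos: [0.4735, -0.0865, 0.1399]
eef_rot: [0.986, -0.167, 0.002, -0.018]
contact_force: [-0.2, -0.3, -0.9]
width: 0.045
grip_force: 36.1
```

Request:
shift_gripper(motion={"rows":[[0, 0, 0, 0, 0, 0, 0.03], [0, 0, 0, 0, 0, 0, 0.03], [0, 0, 0, 0, 0, 0, 0.03], [0, 0, 0, 0, 0, 0, 0.03]]})

```text
t: 4.8
ee_pos: [0.4756, -0.0879, 0.1405]
eef_rot: [0.986, -0.167, 0.003, -0.018]
contact_force: [0.5, 0.0, 0.4]
width: 0.0455
grip_force: 36.1
```

```bash
python3 - <<'E'
from h import *
from cell import manip
w=manip.capture("wrist");s=manip.capture("scene");e=manip.capture("side");pickle.dump((s,e,w),open("c4.pkl","wb"))
for n,c in(("s",s),("e",e),("w",w)): print(n,blobs(mask(c["image"],"green"))[:3])
st=manip.sense();Rt=R.from_quat(st["eef_rot"]).as_matrix();print(st["ee_pos"],Rt.T@(np.array([.496,.005,.0])-[*st["ee_pos"][:2],0]))
a=np.hstack([cv2.resize(s["image"][130:230,290:390],(390,390),interpolation=2),cv2.resize(w["image"][200:360,240:400],(390,390))]);cv2.imwrite("pics/c4.png",a[:,:,::-1])
E
```

```text
s [(np.int32(422), [474.0, 58.4], [465, 40, 17, 39]), (np.int32(289), [303.5, 153.5], [295, 141, 21, 24]), (np.int32(161), [149.3, 174.1], [131, 170, 35, 11])]
e [(np.int32(462), [294.8, 207.5], [274, 189, 37, 36])]
w [(np.int32(9867), [319.6, 274.2], [272, 198, 98, 139])]
[ 0.4750808  -0.08752404  0.14031048] [-0.01077833 -0.09418493  0.00336692]
```

View pics/c4.png

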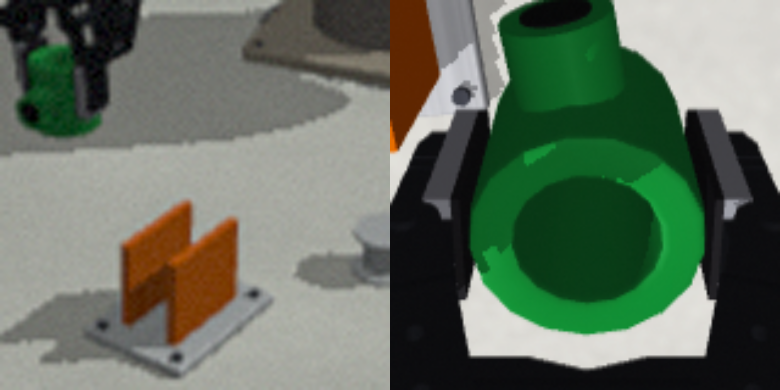

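The fitting hangs well gripped between the pads, but the arm stopped short of the stand, so I'll check the joints for a limit.

```bash
python3 - <<'E'
from cell import manip
import numpy as np
from scipy.spatial.transform import Rotation as R
s=manip.sense();print(s["q"].round(3),R.from_quat(s["eef_rot"]).as_matrix().round(3).tolist())
E
```

```text
[-0.337  0.102 -0.462  1.008  0.036  3.141] [[0.944, -0.33, 0.011], [-0.33, -0.943, 0.034], [-0.001, -0.036, -0.999]]
```

```bash
cat > go.py <<'E'
import sys
from h import *
from cell import manip
x,y,z,yaw=map(float,sys.argv[1:5])
s=manip.sense();Rc=R.from_quat(s["eef_rot"]).as_matrix()
Rd=R.from_euler("z",yaw).as_matrix()@np.diag([1,-1,-1])
print("now",s["ee_pos"].round(4),"yaw",round(np.arctan2(Rc[1,0],Rc[0,0]),3),"q6",s["q"][5].round(2),"shift",(Rc.T@([x,y,z]-s["ee_pos"])).round(4),"rot",R.from_matrix(Rc.T@Rd).as_rotvec().round(4))
E
python3 go.py .496 .005 .14 .25
```

```text
now [ 0.4751 -0.0875  0.1403] yaw -0.336 q6 3.14 shift [-0.0108 -0.0942  0.0037] rot [-0.0349 -0.0095 -0.5862]
```

Request:
shift_gripper(motion={"rows":[[0, 0, 0, -0.008, -0.002, -0.14, 0.03], [0, 0, 0, -0.016, -0.005, -0.28, 0.03], [-0.001, -0.01, 0, -0.025, -0.007, -0.42, 0.03], [-0.003, -0.03, 0.001, -0.035, -0.0095, -0.56, 0.03], [-0.006, -0.06, 0.002, -0.035, -0.0095, -0.586, 0.03], [-0.009, -0.08, 0.003, -0.035, -0.0095, -0.586, 0.03], [-0.0108, -0.0942, 0.0037, -0.035, -0.0095, -0.586, 0.03], [-0.0108, -0.0942, 0.0037, -0.035, -0.0095, -0.586, 0.03], [-0.0108, -0.0942, 0.0037, -0.035, -0.0095, -0.586, 0.03], [-0.0108, -0.0942, 0.0037, -0.035, -0.0095, -0.586, 0.03]]})

```text
t: 5.95
ee_pos: [0.4955, 0.0047, 0.1399]
eef_rot: [0.992, 0.124, -0.0, 0.0]
contact_force: [0.0, -0.3, -0.9]
width: 0.0453
grip_force: 36.1
```

Request:
shift_gripper(motion={"rows":[[0, 0, 0, 0, 0, 0, 0.03], [0, 0, 0, 0, 0, 0, 0.03]]})

```text
t: 6.15
ee_pos: [0.4955, 0.0048, 0.14]
eef_rot: [0.992, 0.124, -0.0, 0.0]
contact_force: [-0.5, 0.0, -0.8]
width: 0.0453
grip_force: 36.1
```

```bash
python3 go.py .496 .005 .092 .25
```

```text
now [0.4955 0.0048 0.14  ] yaw 0.249 q6 2.77 shift [ 0.0005 -0.0001  0.048 ] rot [ 0.0002  0.0001 -0.0009]
```

Request:
shift_gripper(motion={"rows":[[0, 0, 0.02, 0, 0, 0, 0.03], [0, 0, 0.035, 0, 0, 0, 0.03], [0, 0, 0.042, 0, 0, 0, 0.03], [0, 0, 0.045, 0, 0, 0, 0.03], [0, 0, 0.045, 0, 0, 0, 0.03], [0, 0, 0.045, 0, 0, 0, 0.03], [0, 0, 0.045, 0, 0, 0, 0.03]]})

```text
t: 6.85
ee_pos: [0.4963, 0.0053, 0.0957]
eef_rot: [0.992, 0.125, 0.001, 0.0]
contact_force: [0.2, 0.3, -0.1]
width: 0.0453
grip_force: 36.1
```

Request:
shift_gripper(motion={"rows":[[0, 0, 0.001, 0, 0, 0, 0.03], [0, 0, 0.0025, 0, 0, 0, 0.03], [0, 0, 0.0025, 0, 0, 0, 0.03]]})

```text
t: 7.15
ee_pos: [0.4954, 0.0054, 0.0924]
eef_rot: [0.992, 0.125, -0.0, 0.0]
contact_force: [0.4, -0.2, -0.1]
width: 0.0454
grip_force: 36.1
```

Request:
shift_gripper(motion={"rows":[[0, 0, 0.001, 0, 0, 0, 0.03], [0, 0, 0.001, 0, 0, 0, 0.03]]})

```text
t: 7.35
ee_pos: [0.4954, 0.0054, 0.0914]
eef_rot: [0.992, 0.125, -0.0, -0.0]
contact_force: [0.0, 0.6, -0.3]
width: 0.0451
grip_force: 36.1
```

Request:
shift_gripper(motion={"rows":[[0, 0, 0.001, 0, 0, 0, 0.03], [0, 0, 0.001, 0, 0, 0, 0.03]]})

```text
t: 7.55
ee_pos: [0.4956, 0.0054, 0.0911]
eef_rot: [0.992, 0.125, -0.0, 0.0]
contact_force: [-2.1, 0.7, 4.4]
width: 0.0449
grip_force: 36.5
```

```bash
python3 - <<'E'
from h import *
from cell import manip
s=manip.capture("scene");e=manip.capture("side");pickle.dump((s,e),open("c5.pkl","wb"))
a=np.hstack([cv2.resize(s["image"][140:240,290:390],(395,395),interpolation=2),cv2.resize(e["image"][150:250,240:340],(395,395),interpolation=2)]);cv2.imwrite("pics/c5.png",a[:,:,::-1])
E
```

```text
(no output)
```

View pics/c5.png

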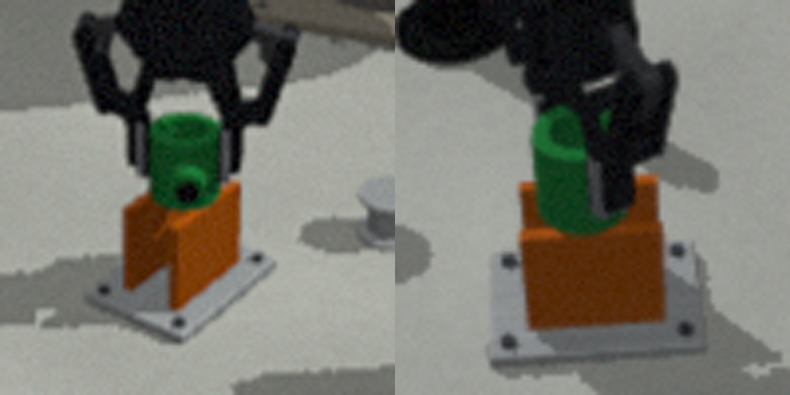

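The fitting sits on both rails, about centred, with 4.4 N contact. I'll release and rise.

Request:
shift_gripper(motion={"rows":[[0, 0, 0, 0, 0, 0, 0.05], [0, 0, 0, 0, 0, 0, 0.06], [0, 0, 0, 0, 0, 0, 0.085], [0, 0, 0, 0, 0, 0, 0.085], [0, 0, 0, 0, 0, 0, 0.085], [0, 0, -0.01, 0, 0, 0, 0.085], [0, 0, -0.03, 0, 0, 0, 0.085], [0, 0, -0.06, 0, 0, 0, 0.085], [0, 0, -0.1, 0, 0, 0, 0.085]]})

```text
t: 8.55
ee_pos: [0.494, 0.0056, 0.1906]
eef_rot: [0.992, 0.125, -0.002, -0.0]
contact_force: [1.0, -0.5, -0.0]
width: 0.0848
grip_force: 0.0
```

Request:
shift_gripper(motion={"rows":[[0, 0, -0.04, 0, 0, 0, 0.085], [0, 0, -0.08, 0, 0, 0, 0.085], [0, 0, -0.1, 0, 0, 0, 0.085], [0, 0, -0.1, 0, 0, 0, 0.085], [0, 0, -0.1, 0, 0, 0, 0.085]]})

```text
t: 9.05
ee_pos: [0.4956, 0.0054, 0.2909]
eef_rot: [0.992, 0.125, 0.0, 0.0]
contact_force: [-0.1, 1.1, -0.8]
width: 0.085
grip_force: 0.0
```

```bash
python3 - <<'E'
from h import *
from cell import manip
w=manip.capture("wrist");s=manip.capture("scene");e=manip.capture("side");pickle.dump((s,e,w),open("c6.pkl","wb"))
for n,c in(("s",s),("e",e),("w",w)): print(n,blobs(mask(c["image"],"green"))[:3])
a=w["image"][100:300,220:420];b=s["image"][160:220,310:370];c=e["image"][180:240,260:320]
cv2.imwrite("pics/c6.png",np.hstack([cv2.resize(a,(300,300)),cv2.resize(b,(240,300),interpolation=0)[:,:],cv2.resize(c,(240,300),interpolation=0)])[:,:,::-1])
E
```

```text
s [(np.int32(414), [474.0, 58.5], [465, 40, 17, 38]), (np.int32(367), [336.6, 179.9], [328, 169, 18, 24]), (np.int32(186), [148.8, 174.3], [132, 170, 34, 11])]
e [(np.int32(761), [288.0, 191.3], [275, 176, 31, 33])]
w [(np.int32(1427), [319.8, 175.8], [301, 146, 40, 56])]
```

View pics/c6.png

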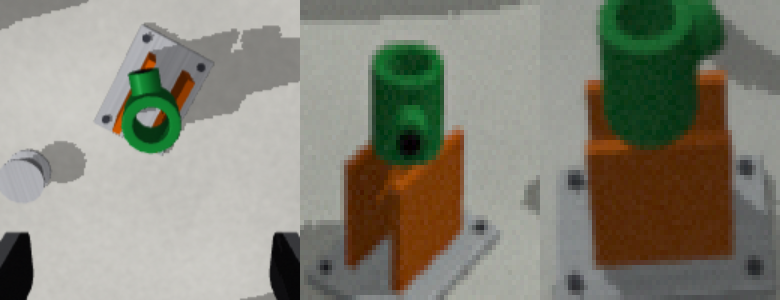

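The fitting stands upright on both rails and is released: wrist ring at about (320.5,182), scene ring at (337,173), side ring at (286,183). Next I'll fly to a view above the probe.

```bash
python3 - <<'E'
from h import *
s,e,w=pickle.load(open("c6.pkl","rb"))
for c,p in((w,(320.5,181.5)),(s,(336.5,172.6)),(e,(285.8,182.8))): print("bore",onz(c,p,.118).round(4))
E
python3 go.py .4746 .2867 .285 .8
```

```text
bore [0.4975 0.006  0.118 ]
bore [0.4976 0.0068 0.118 ]
bore [0.4915 0.004  0.118 ]
now [0.4944 0.0055 0.2887] yaw 0.25 q6 2.77 shift [ 0.0505 -0.2773  0.0039] rot [-0.0021  0.0029 -0.5498]
```

Request:
shift_gripper(motion={"rows":[[0.005, -0.025, 0, 0, 0, -0.07, 0.085], [0.012, -0.065, 0, 0, 0, -0.14, 0.085], [0.019, -0.105, 0, 0, 0, -0.21, 0.085], [0.026, -0.145, 0, 0, 0, -0.28, 0.085], [0.033, -0.185, 0, 0, 0, -0.35, 0.085], [0.04, -0.22, 0, 0, 0, -0.42, 0.085], [0.046, -0.25, 0, 0, 0, -0.49, 0.085], [0.05, -0.277, 0.004, 0, 0, -0.55, 0.085], [0.05, -0.277, 0.004, 0, 0, -0.55, 0.085], [0.05, -0.277, 0.004, 0, 0, -0.55, 0.085]]})

```text
t: 10.2
ee_pos: [0.4744, 0.2861, 0.2847]
eef_rot: [0.921, 0.39, -0.002, 0.0]
contact_force: [0.4, -0.1, -0.5]
width: 0.0849
grip_force: 0.0
```

Request:
shift_gripper(motion={"rows":[[0, 0, 0, 0, 0, 0, 0.085], [0, 0, 0, 0, 0, 0, 0.085]]})

```text
t: 10.4
ee_pos: [0.4754, 0.2852, 0.2862]
eef_rot: [0.921, 0.389, -0.0, 0.0]
contact_force: [-0.3, 0.8, 0.1]
width: 0.0853
grip_force: 0.0
```

```bash
cat > probe.py <<'E'
from h import *
from cell import manip
import sys
w=manip.capture("wrist");pickle.dump(w,open("w7.pkl","wb"))
m=mask(w["image"],"blue",(200,80,440,380))
print(blobs(m))
n=max(cv2.findContours(m,0,2)[0],key=cv2.contourArea)
h=cv2.convexHull(n);p=cv2.approxPolyDP(h,2.5,True)[:,0]
st=manip.sense()
print(st["ee_pos"].round(4),st["q"].round(2))
for q in p: print(q,onz(w,q,.18).round(4)[:2])
E
python3 probe.py
```

```text
[(np.int32(726), [320.7, 188.9], [308, 172, 28, 42])]
[0.4756 0.2852 0.2865] [ 0.42  0.13 -0.11  1.33 -0.    2.77]
[330 172] [0.5016 0.2993]
[335 210] [0.4804 0.2704]
[310 213] [0.462  0.2842]
[310 174] [0.4879 0.3102]
```

```bash
python3 - <<'E'
from h import *
w=pickle.load(open("w7.pkl","rb"));im=w["image"];m=mask(im,"blue",(280,150,360,230))
for y in range(168,217,2): print(y,''.join('B' if m[y,x] else ('k' if im[y,x].max()<50 else '.') for x in range(302,344)))
xs=range(312,333);lo=[np.flatnonzero(m[:,x])[-1]+.5 for x in xs];k=np.polyfit(xs,lo,1);res=np.polyval(k,xs)-lo;print(k,res.std())
a,b=onz(w,(311,np.polyval(k,311)),.18),onz(w,(334,np.polyval(k,334)),.18)
print("edge ang",np.arctan2(*(b-a)[1::-1]),"yaw",np.arctan2(*(b-a)[1::-1])+np.pi/2)
E
```

```text
168 kkkkkkkkkkkkkkkkkkkkkkkkkkkkkkkkkkkkkkkkkk
170 kkkkkkkkkkkkkkkkkkkkkkkkkkkkkkkkkkkkkkkkkk
172 kkkkkkkkkkkkkkkkBBBBBBBBBBBBBkkkkkkkkkkkkk
174 kkkkkkkkBBBBBBBBBBBBBBBBBBBBBBkkkkkkkkkkkk
176 kkkkkkkkBBBBBBBBBBBBBBBBBBBBBBkkkkkkkkkkk.
178 kkkkkkkkBBBBBBBBBBBBBBBBBBBBBBkkkkkkkkkk..
180 .kkkkkkBBBBBBBBBBBBBBBBBBBBBBBkkkkkkkk....
182 ...kkkkBBBBBBBBBBBBBBBBBBBBBBBBkkkk.......
184 ....kkkBBBBBBBBBBBBBBBBBBBBBBBBkkkk.......
186 .....kBBBBBBBBBBBBBBBBBBBBBBBBBkkk........
188 ......BBBBBBBBBBBBBBBBBBBBBBBBBBk.........
190 ......BBBBBBBBBBBBBBBBBBBBBBBBBB..........
192 ......BBBBBBBBBBBBBBBBBBBBBBBBBB..........
194 ......BBBBBBBBBBkkkkkkkBBBBBBBBB..........
196 ......BBBBBBBkkkkkkkkkkkkkkBBBBB..........
198 ......BBBBBBkkkkkkkkkkkkkkkkBBBBB.........
200 .......BBBBkkkkkkkkkkkkkkkkkkBBBB.........
202 .......BBBBkkkkkkkkkkkkkkkkkkBBBB.........
204 .......BBBBkkkkkkkkkkkkkkkkkkBBBB.........
206 .......BBBBkkkkkkkkkkkkkkkkkkBBBB.........
208 ........BBBkkkkkkkkkkkkkkkkkBBBBB.........
210 ........BBBBBkkkkkkkkkkkkkkBBBBBBB........
212 ........BBBBBBBBkkkkkkkkBBBBBBB...........
214 ..........................................
216 ..........................................
[-1.37662338e-01  2.51827273e+02] 8.721641916759742
edge ang -0.6254572189566205 yaw 0.945339107838276
```

```bash
python3 - <<'E'
from h import *
w=pickle.load(open("w7.pkl","rb"));print(onz(w,(321.5,203.3),.187),onz(w,(309.5,213.5),.18),onz(w,(335.5,210.5),.18))
d=pickle.load(open("c0.pkl","rb"));print(onz(d["scene"],(456.8,181.8),.146),onz(d["side"],(247.5,106.6),.146))
E
python3 go.py .477 .2865 .22 .92
```

```text
[0.4778646  0.28543013 0.187     ] [0.46132394 0.28416172 0.18      ] [0.48044022 0.26968586 0.18      ]
[0.48053753 0.28465318 0.146     ] [0.47305869 0.28136055 0.146     ]
now [0.4756 0.2852 0.2865] yaw 0.799 q6 2.77 shift [0.0019 0.0001 0.0665] rot [-0.      0.0003 -0.1214]
```

Request:
shift_gripper(motion={"rows":[[0.002, 0.001, 0.03, 0, 0, -0.12, 0.085], [0.002, 0.001, 0.07, 0, 0, -0.12, 0.085], [0.002, 0.001, 0.11, 0, 0, -0.12, 0.085], [0.002, 0.001, 0.135, 0, 0, -0.12, 0.085], [0.002, 0.001, 0.1455, 0, 0, -0.12, 0.085], [0.002, 0.001, 0.1455, 0, 0, -0.12, 0.085], [0.002, 0.001, 0.1455, 0, 0, -0.12, 0.085], [0.002, 0.001, 0.1455, 0, 0, -0.12, 0.085]]})

```text
t: 11.25
ee_pos: [0.4792, 0.2875, 0.1432]
eef_rot: [0.896, 0.444, 0.002, 0.0]
contact_force: [-0.3, 0.4, -0.5]
width: 0.0851
grip_force: 0.0
```

```bash
python3 - <<'E'
from h import *
from cell import manip
w=manip.capture("wrist");pickle.dump(w,open("w8.pkl","wb"))
m=mask(w["image"],"blue",(220,150,420,400));print(blobs(m));im=w["image"]
for y in range(220,400,6): print(y,''.join('B' if m[y,x] else ('k' if im[y,x].max()<60 else '.') for x in range(220,422,3)))
E
python3 go.py .478 .286 .14 .92
```

```text
[(np.int32(4138), [318.9, 277.3], [292, 230, 55, 111])]
220 .........................kkkkkkkkkkkkkkkkkk.........................
226 .........................kkkkkkkkkkkkkkkkk..........................
232 .........................kkBBBBBBBBBBBBBkk..........................
238 .........................kkBBBBBBBBBBBBBkk..........................
244 .........................kkBBBBBBBBBBBBBkk..........................
250 .........................kBBBBBBBBBBBBBBBk..........................
256 .....kk...................BBBBBBBBBBBBBBB....................kk.....
262 ...kkkk...................BBBBBBBBBBBBBBB....................kkkk...
268 ..kkkkk...................BBBBBBBBBBBBBBB....................kkkkk..
274 .kkkkkk..................BBBBBBBBBBBBBBBBB...................kkkkkk.
280 kkkkkkkk.................BBBBBBBBBBBBBBBBB..................kkkkkkkk
286 kkkkkkkk.................BBBBBBBBBBBBBBBBB..................kkkkkkkk
292 kkkkkkk................
[... 692 characters left out ...]
....kkkkkk
352 kkkkkkk..........kkkkkkkkkkkkkkkkkkkkkkkkkkkkkkkkkk..........kkkkkkk
358 kkkkkkkkk.....kkkkkkkkkkkkkkkkkkkkkkkkkkkkkkkkkkkkkkkkk....kkkkkkkkk
364 kkkkkkkkkkkkkkkkkkkkkkkkkkkkkkkkkkkkkkkkkkkkkkkkkkkkkkkkkkkkkkkkkkkk
370 kkkkkkkkkkkkkkkkkkkkkkkkkkkkkkkkkkkkkkkkkkkkkkkkkkkkkkkkkkkkkkkkkkkk
376 kkkkkkkkkkkkkkkkkkkkkkkkkkkkkkkkkkkkkkkkkkkkkkkkkkkkkkkkkkkkkkkkkkkk
382 kkkkkkkkkkkkkkkkkkkkkkkkkkkkkkkkkkkkkkkkkkkkkkkkkkkkkkkkkkkkkkkkkkkk
388 kkkkkkkkkkkkkkkkkkkkkkkkkkkkkkkkkkkkkkkkkkkkkkkkkkkkkkkkkkkkkkkkkkkk
394 kkkkkkkkkkkkkkkkkkkkkkkkkkkkkkkkkkkkkkkkkkkkkkkkkkkkkkkkkkkkkkkkkkkk
now [0.4791 0.2875 0.1431] yaw 0.92 q6 2.65 shift [-0.0019  0.      0.0031] rot [ 0.0018 -0.0033  0.0001]
```

```bash
python3 - <<'E'
from h import *
w=pickle.load(open("w8.pkl","rb"));m=mask(w["image"],"blue",(220,150,420,400))
print([(x,int(np.flatnonzero(m[:,x])[-1])) for x in [*range(292,304,2),*range(330,347,2)]])
print([(x,int(np.flatnonzero(m[:,x])[0])) for x in range(300,340,4)])
E
```

```text
[(292, 336), (294, 339), (296, 339), (298, 339), (300, 315), (302, 311), (330, 308), (332, 309), (334, 310), (336, 313), (338, 340), (340, 340), (342, 340), (344, 336), (346, 312)]
[(300, 235), (304, 230), (308, 230), (312, 230), (316, 230), (320, 230), (324, 231), (328, 231), (332, 231), (336, 231)]
```

Level to within 0.02 rad and centred. I'll grip and lift slowly at first.

Request:
shift_gripper(motion={"rows":[[0, 0, 0.002, 0, 0, 0, 0.06], [0, 0, 0.002, 0, 0, 0, 0.04], [0, 0, 0.002, 0, 0, 0, 0.01], [0, 0, 0.002, 0, 0, 0, 0.01], [0, 0, 0.002, 0, 0, 0, 0.01], [0, 0, 0.002, 0, 0, 0, 0.01], [0, 0, 0.002, 0, 0, 0, 0.01], [0, 0, 0.002, 0, 0, 0, 0.01], [0, 0, 0.002, 0, 0, 0, 0.01], [0, 0, 0.002, 0, 0, 0, 0.01]]}, force=60)

```text
t: 12.3
ee_pos: [0.4776, 0.2869, 0.1392]
eef_rot: [0.896, 0.444, 0.0, -0.0]
contact_force: [-0.3, 0.2, 2.2]
width: 0.0233
grip_force: 58.4
```

Request:
shift_gripper(motion={"rows":[[0, 0, -0.003, 0, 0, 0, 0.01], [0, 0, -0.006, 0, 0, 0, 0.01], [0, 0, -0.012, 0, 0, 0, 0.01], [0, 0, -0.02, 0, 0, 0, 0.01], [0, 0, -0.03, 0, 0, 0, 0.01], [0, 0, -0.03, 0, 0, 0, 0.01]]})

```text
t: 12.9
ee_pos: [0.479, 0.2875, 0.1712]
eef_rot: [0.896, 0.444, 0.002, 0.0]
contact_force: [0.7, -0.4, -1.2]
width: 0.0235
grip_force: 58.5
```

Request:
shift_gripper(motion={"rows":[[0, 0, -0.02, 0, 0, 0, 0.01], [0, 0, -0.05, 0, 0, 0, 0.01], [0, 0, -0.08, 0, 0, 0, 0.01], [0, 0, -0.105, 0, 0, 0, 0.01], [0, 0, -0.115, 0, 0, 0, 0.01], [0, 0, -0.115, 0, 0, 0, 0.01], [0, 0, -0.115, 0, 0, 0, 0.01]]})

```text
t: 13.6
ee_pos: [0.477, 0.2866, 0.2828]
eef_rot: [0.896, 0.444, -0.001, -0.0]
contact_force: [-0.8, 0.1, -1.5]
width: 0.0235
grip_force: 58.6
```

```bash
python3 go.py .4965 .0058 .285 .92
```

```text
now [0.477  0.2866 0.2828] yaw 0.92 q6 2.65 shift [-0.2117  0.1856 -0.0021] rot [-0.0008  0.0016  0.0002]
```

Request:
shift_gripper(motion={"rows":[[-0.015, 0.013, 0, 0, 0, 0, 0.01], [-0.04, 0.035, 0, 0, 0, 0, 0.01], [-0.065, 0.057, 0, 0, 0, 0, 0.01], [-0.09, 0.079, 0, 0, 0, 0, 0.01], [-0.115, 0.101, 0, 0, 0, 0, 0.01], [-0.14, 0.123, 0, 0, 0, 0, 0.01], [-0.165, 0.145, 0, 0, 0, 0, 0.01], [-0.19, 0.167, 0, 0, 0, 0, 0.01], [-0.205, 0.18, 0, 0, 0, 0, 0.01], [-0.2117, 0.1856, 0, 0, 0, 0, 0.01]]})

```text
t: 14.6
ee_pos: [0.4959, 0.0045, 0.2819]
eef_rot: [0.897, 0.443, -0.002, -0.001]
contact_force: [0.2, 0.6, -2.2]
width: 0.0231
grip_force: 58.7
```

Request:
shift_gripper(motion={"rows":[[0, 0, 0, 0, 0, 0, 0.01], [0, 0, 0, 0, 0, 0, 0.01], [0, 0, 0, 0, 0, 0, 0.01], [0, 0, 0, 0, 0, 0, 0.01]]})

```text
t: 15.0
ee_pos: [0.4969, 0.0069, 0.2839]
eef_rot: [0.896, 0.445, -0.0, -0.0]
contact_force: [0.2, 0.9, -1.5]
width: 0.024
grip_force: 58.7
```

```bash
cat > rel.py <<'E'
from h import *
from cell import manip
s=manip.capture("scene");e=manip.capture("side");pickle.dump((s,e),open("c9.pkl","wb"))
st=manip.sense();p=st["ee_pos"];print(p.round(4),st["q"].round(2),st["grip_force"])
for n,c in(("s",s),("e",e)):
    im=c["image"]
    t=proj(c,p-[0,0,.127]);g=proj(c,np.array([.4965,.0058,.118]));b=proj(c,p+[0,0,.007])
    print(n,"tip pred",t.round(1),"rim pred",g.round(1),"handle mid pred",b.round(1))
    x0,y0,x1,y1=int(t[0])-40,int(b[1])-45,int(t[0])+40,int(g[1])+40
    for col in("red","blue","green"): print(col,blobs(mask(im,col,(x0,max(y0,0),x1,y1)),4))
    hsv=cv2.cvtColor(im,cv2.COLOR_RGB2HSV)
    for y in range(int(b[1])-18,int(g[1])+14,1):
        xs=range(int(t[0])-20,int(t[0])+21)
        print(y,''.join('R' if im[y,x,0]>1.5*im[y,x,1]+10 and im[y,x,1]<60 else 'G' if im[y,x,1]>1.4*im[y,x,0]+5 else 'B' if im[y,x,2]>1.6*im[y,x,0]+10 else 'k' if im[y,x].max()<45 else '-' if im[y,x].max()<110 else '.' for x in xs),xs[0])
E
python3 rel.py
```

```text
[0.497  0.0067 0.284 ] [-0.12  0.03 -0.23  1.32  0.    2.1 ] 58.73445510864258
s tip pred [336.7 158.2] rim pred [336.3 172.3] handle mid pred [337.  103.9]
red [(np.int32(19), [360.8, 59.0], [357, 58, 8, 3])]
blue [(np.int32(274), [338.6, 104.7], [331, 88, 13, 33])]
green [(np.int32(371), [336.5, 179.9], [328, 169, 18, 24])]
85 kkkkkkkk-kkkkGkkGkkkkkkkkkkGkkkkkkkkkkkkk 316
86 kkkkkkkkkkkkkkkkkkkkkkkkkkkkkkkGkkGkkkkkk 316
87 kkkkkkkkkkkkkkkkkkkkRkkkkBGGkBkkkkkkkRkkk 316
88 -kkkkkkkkkkkGkkkkkkkkkkkGGBkkkkkkkkkkkkkk 316
89 -kkkkkkkkkkkkGkkkkkkGkkBGGGGGkkkkkkkk---- 316
90 .-kkkkkkkkkGkkkkkkkGGGGGGGGGBkkkkkk--.-.- 316
91 .-kkkkkkkkGkkkkkkkkGGGGGGGGGGkkkkk--..... 316
92 ---kkkkGkkkkGkkGkkkGGGGGGGGGBkkkkk-...... 316
93 -----kkkkkkkkkkkkkkGGGGGGGGGGkkkk-....... 316
94 -------kkkkkkkkkGkkGGGGGGGGGB---k-....... 316
[... 9973 characters left out ...]

181 ........GGGGGGGGGGGGGGGGGGGGGGGGGGGG-.... 267
182 ........GGGGGGGGGGGGGGGGGGGGGGGGGGGGG.... 267
183 ........GGGGGGGGGGGGGGGGGGGGGGGGGGGGGG... 267
184 ........GGGGGGGGGGGGGGGGGGGGGGGGGGGGGG... 267
185 ........GGGGGGGGGGGGGGGGGGGGGGGGGGGGGG-.. 267
186 ........GGGGGGGGGGGGGGGGGGGGGGGGGGGGGG-.. 267
187 ........GGGGGGGGGGGGGGGGGGGGGGGGGGGGGGG.. 267
188 ........GGGGGGGGGGGGGGGGGGGGGGGGGGGGGG-.. 267
189 ........GGGGGGGGGGGGGGGGGGGGGGGGGGGGG--.. 267
190 ........GGGGGGGGGGGGGGGGGGGGGGGGGGGG-.... 267
191 ........GGGGGGGGGGGGGGGGGGGGGGGGGG-...... 267
192 ........-GGGGGGGGGGGGGGGGGGGGGGG--....... 267
193 ........-GGGGGGGGGGGGGGGGGGGGGGG-........ 267
194 .........GGGGGGGGGGGGGGGGGGGGGG--........ 267
```

```bash
python3 - <<'E'
from h import *
s,e=pickle.load(open("c9.pkl","rb"))
for c,t,g in((s,(335.9,158.8),(336.5,172.6)),(e,(285.9,165.8),(285.8,182.8))):
    a,b=onz(c,t,.157),onz(c,g,.118);print("tip",a.round(4),"bore",b.round(4),"bore-tip",(b-a).round(4), "col-only px: ", (proj(c,b*[1,1,0]+[0,0,.157])-t).round(2))
a=tri([ray(s,(335.9,158.8)),ray(e,(285.9,165.8))]);b=tri([ray(s,(336.5,172.6)),ray(e,(285.8,182.8))]);print(a,b)
m=mask(e["image"],"green",(260,170,320,215))
E
```

```text
tip [0.5004 0.0061 0.157 ] bore [0.4976 0.0068 0.118 ] bore-tip [-0.0028  0.0007 -0.039 ] col-only px:  [ 0.7  -0.44]
tip [0.4936 0.0029 0.157 ] bore [0.4915 0.004  0.118 ] bore-tip [-0.0021  0.001  -0.039 ] col-only px:  [-1.25 -0.11]
(array([0.49467865, 0.00458968, 0.1547764 ]), [np.float64(0.0010330786607586405), np.float64(0.001033078660758559)]) (array([0.49255255, 0.00548618, 0.11582771]), [np.float64(0.0009624770200949959), np.float64(0.0009624770200950501)])
```

Both views agree that the tip is about (2.3, -0.9) mm off the bore. I'll correct that, lower to just above the rim and measure again.

Request:
shift_gripper(motion={"rows":[[-0.0006, -0.0023, 0.005, 0, 0, 0, 0.01], [-0.0006, -0.0023, 0.015, 0, 0, 0, 0.01], [-0.0006, -0.0023, 0.025, 0, 0, 0, 0.01], [-0.0006, -0.0023, 0.029, 0, 0, 0, 0.01], [-0.0006, -0.0023, 0.029, 0, 0, 0, 0.01], [-0.0006, -0.0023, 0.029, 0, 0, 0, 0.01], [-0.0006, -0.0023, 0.029, 0, 0, 0, 0.01]]})

```text
t: 15.8
ee_pos: [0.4951, 0.0068, 0.2554]
eef_rot: [0.896, 0.444, 0.0, 0.0]
contact_force: [0.3, 0.6, -0.6]
width: 0.0236
grip_force: 58.7
```

```bash
python3 rel.py | awk '/pred|^\[/||($1>=160&&$1<=184)'
```

```text
[0.4952 0.0069 0.2554] [-0.12  0.04 -0.28  1.26 -0.    2.1 ] 58.73344838619232
s tip pred [336.9 168.4] rim pred [336.3 172.3] handle mid pred [337.3 116. ]
160 ...................----.................. 316
161 ...................----.................. 316
162 ...................----.................. 316
163 ...................---................... 316
164 ...................---................... 316
165 ...................---................... 316
166 ...................---................... 316
167 ...................-RR................... 316
168 ...................-R-................... 316
169 ...............GGGGGGGGGGG............... 316
170 ..............GGGGGGGGGGGGGG............. 316
171 .............GGGGGGGGGGGGGGGG............ 316
172 ............-GGGGGGGGGGGGGGGGG........... 316
173 ............GGGGGGGGGGGGGGGGGG........... 316
174 ............GGGGGGGGGGGGGGGGGG........... 316
175 ............GGGGGGGGGGGGGGGGGG........... 316
176 .
[... 1072 characters left out ...]

171 .----.---..----------.................... 267
172 ..--------------------................... 267
173 ...--------...---------.................. 267
174 ........-....----------.................. 267
175 ........------------------............... 267
176 .........------------GGGG---............. 267
177 ..........--.GGGG-RR-GGGGGG--............ 267
178 ...........GGGGGGRRR-GGGGGGGG............ 267
179 ..........GGGGGGGkRRkGGGGGGGGG...G....... 267
180 .........GGGGGGGGGGGGGGGGGGGGGGGGGGG..... 267
181 ........GGGGGGGGGGGGGGGGGGGGGGGGGGGGG.... 267
182 ........GGGGGGGGGGGGGGGGGGGGGGGGGGGGG.... 267
183 ........GGGGGGGGGGGGGGGGGGGGGGGGGGGGGG... 267
184 ........GGGGGGGGGGGGGGGGGGGGGGGGGGGGGG... 267
```

```bash
python3 - <<'E'
from h import *
s,e=pickle.load(open("c9.pkl","rb"))
# clean rim pictures without the probe in c6
s6,e6,_=pickle.load(open("c6.pkl","rb"))
for c,x0,y0 in((s6,325,167),(e6,272,174)):
    for y in range(y0,y0+22): print(y,' '.join('%3d'%v for v in c["image"][y,x0:x0+30,1]))
th=np.linspace(0,6.28,60)
for c,b in((s,[.4976,.0068,.118]),(e,[.4915,.004,.118])):
    for r in(.023,.014):
        u=np.array([proj(c,np.array(b)+[r*np.cos(t),r*np.sin(t),0]) for t in th]);print(r,proj(c,np.array(b)),u.min(0),u.max(0))
E
```

```text
167 168 168 170 171 173 169 169 168 165 172 172 170 170 170 171 169 168 170 165 168 166 168 165 167 165 167 161 162 167 165
168 165 169 167 171 173 168 151 149 145 141 141 133 136 136 142 139 159 166 168 167 167 164 167 164 164 164 170 164 163 165
169 168 170 171 168 152 140 121 120 119 108 104 101  94  99 111 116 123 136 142 159 167 167 164 167 165 165 167 166 164 167
170 167 167 167 151 124 111 109 104  93  85  80  78  68  73  75  84  95 105 114 139 158 169 169 163 168 168 166 165 163 164
171 166 171 151 127 106 108 103  94  81  66  62  55  63  60  61  60  62  85 100 116 144 162 168 169 165 162 163 168 167 168
172 167 171 150 117 107 110  96  82  76  76  61  54  57  60  57  58  55  73 103 109 122 162 170 166 170 166 166 164 164 165
173 166 172 133 108 108 115  97  87  73  67  60  57  56  61  54  55  56  79 101 105 105 158 168 168 168 168 169 165 164 165
174 170 170 123  82 100 113 106 103  80  65  66  58  61  54  65  72  95 102 111 104  97 153 169 168 167 163 167 170 167 164
175 170 171 127  72  68  87 101 106 100 104  98  93  99  98  96 102 112 115 109  90  88 159 166 162 167 166 
[... 4013 characters left out ...]
58  61  55  55  54  60  58  58  59  55  56  58  55  53  54  56  52  50  50  47  55  87 136 143
194 159 156 151 113  69  63  57  56  58  59  62  61  62  57  56  60  57  50  56  51  57  51  51  49  48  47  58  82 109 108
195 151 149 145 108  73  59  56  54  57  58  58  58  57  57  54  60  57  59  57  54  57  52  50  50  52  47  48  62  78  72
0.023 [336.51071893 172.60023782] [327.13083789 168.09058572] [345.9088412 177.2894517]
0.014 [336.51071893 172.60023782] [330.79892801 169.83443742] [342.2267416  175.43233467]
0.023 [285.77786083 182.79804056] [273.42594948 175.46865878] [298.07684614 190.51408957]
0.014 [285.77786083 182.79804056] [278.26465942 178.29254381] [293.26540133 187.44678153]
```

```bash
python3 - <<'E'
from h import *
s,e=pickle.load(open("c9.pkl","rb"))
def cen(c,rows,x0,x1,bg=3):  # sub-pixel dark-rod centre per row
    o=[]
    for y in rows:
        v=c["image"][y,x0:x1].astype(float).sum(1);w=np.clip(np.median(v)-v-40,0,None);o.append((w*np.arange(x0,x1)).sum()/w.sum())
    return np.round(o,2)
print(cen(s,range(140,168,3),326,348)); print(cen(e,range(130,158,3),274,297))
for y in range(165,170):print(y,s["image"][y,331:343].tolist())
print()
for y in range(172,182):print(y,e["image"][y,280:292,1].tolist())
for c,t,g in((s,(336.2,168.9),(336.7,172.5)),(e,(285.4,179.4),(286.,182.9))):
    a,b=onz(c,t,.1284),onz(c,g,.118);print("bore-tip",(b-a).round(4))
E
```

```text
[336.08 336.14 336.13 336.06 336.02 336.02 336.11 336.03 335.97 336.15]
[   nan 283.12 282.89 283.09 283.29 283.51 283.75 283.91 284.08 284.2 ]
165 [[167, 170, 163], [171, 172, 164], [174, 178, 168], [171, 171, 164], [98, 101, 97], [55, 56, 61], [73, 72, 79], [137, 140, 135], [165, 169, 159], [169, 173, 163], [167, 169, 162], [168, 169, 158]]
166 [[167, 169, 162], [170, 172, 165], [172, 174, 168], [156, 158, 148], [94, 81, 81], [57, 36, 41], [83, 57, 62], [146, 132, 126], [167, 164, 158], [170, 176, 165], [167, 167, 162], [166, 171, 163]]
167 [[168, 167, 161], [170, 172, 165], [172, 175, 168], [149, 144, 139], [91, 68, 65], [65, 10, 15], [92, 38, 39], [148, 122, 117], [172, 169, 161], [170, 172, 166], [171, 170, 165], [165, 168, 161]]
168 [[141, 151, 138], [133, 151, 132], [123, 149, 125], [102, 129, 100], [68, 67, 46], [71, 29, 16], [76, 46, 28], [102, 117, 85], [114, 141, 115], [118, 145, 121], [145, 158, 143], [164, 165, 160]]
169 [[84, 126, 92], [65, 121, 78], [55, 124, 71], [33, 110, 53], [35, 89, 38], [42, 74, 30], [43, 80, 34], [35, 101, 45], [42, 108, 56], [52, 117, 67], [85, 129, 88], [106, 135, 107]]

172 [107, 107, 106, 86, 61, 56, 50, 65, 108, 119, 143, 150]
173 [111, 105, 105, 91, 64, 58, 51, 64, 98, 106, 118, 145]
174 [108, 109, 103, 92, 65, 55, 53, 60, 101, 104, 110, 112]
175 [109, 106, 102, 90, 62, 53, 54, 59, 90, 107, 104, 109]
176 [104, 107, 104, 84, 52, 53, 51, 45, 84, 99, 106, 103]
177 [106, 107, 104, 93, 37, 20, 19, 39, 82, 103, 106, 105]
178 [103, 102, 102, 90, 29, 3, 11, 36, 64, 89, 98, 103]
179 [98, 91, 76, 62, 35, 30, 27, 42, 62, 66, 69, 86]
180 [74, 61, 60, 54, 56, 54, 54, 54, 57, 60, 61, 62]
181 [57, 54, 54, 56, 56, 56, 60, 61, 61, 60, 63, 58]
bore-tip [-0.0011  0.0009 -0.0104]
bore-tip [ 0.0013  0.0026 -0.0104]<stdin>:6: RuntimeWarning: invalid value encountered in scalar divide
```

Request:
shift_gripper(motion={"rows":[[0.0015, -0.0004, 0, 0, 0, 0, 0.01], [0.0015, -0.0004, 0, 0, 0, 0, 0.01], [0.0015, -0.0004, 0.01, 0, 0, 0, 0.01], [0.0015, -0.0004, 0.02, 0, 0, 0, 0.01], [0.0015, -0.0004, 0.03, 0, 0, 0, 0.01], [0.0015, -0.0004, 0.03, 0, 0, 0, 0.01]]})

```text
t: 16.5
ee_pos: [0.4936, 0.0085, 0.2224]
eef_rot: [0.896, 0.444, -0.002, -0.001]
contact_force: [0.3, 0.8, -1.8]
width: 0.0235
grip_force: 58.7
```

Request:
shift_gripper(motion={"rows":[[0, 0, 0.01, 0, 0, 0, 0.01], [0, 0, 0.02, 0, 0, 0, 0.01], [0, 0, 0.03, 0, 0, 0, 0.01], [0, 0, 0.038, 0, 0, 0, 0.01], [0, 0, 0.041, 0, 0, 0, 0.01], [0, 0, 0.041, 0, 0, 0, 0.01], [0, 0, 0.041, 0, 0, 0, 0.01], [0, 0, 0.041, 0, 0, 0, 0.01]]})

```text
t: 17.3
ee_pos: [0.4959, 0.0083, 0.1846]
eef_rot: [0.896, 0.444, 0.0, 0.0]
contact_force: [-0.4, -0.4, -1.1]
width: 0.0238
grip_force: 58.7
```

```bash
python3 - <<'E'
from h import *
from cell import manip
s=manip.capture("scene");e=manip.capture("side");pickle.dump((s,e),open("c10.pkl","wb"))
st=manip.sense();print(st["ee_pos"],st["eef_rot"].round(3),st["grip_force"],np.abs(st["joint_velocities"]).max())
for c in(s,e):print(blobs(mask(c["image"],"green",(260,150,360,230))))
def cen(c,rows,x0,x1):
    o=[]
    for y in rows:
        v=c["image"][y,x0:x1].astype(float).sum(1);w=np.clip(np.median(v)-v-40,0,None);o.append((w*np.arange(x0,x1)).sum()/w.sum())
    return np.round(o,2)
print(cen(s,range(158,168,2),326,348))
for y in range(166,178):print(y,s["image"][y,326:347].max(1).tolist())
for y in range(186,214,1):print(y,''.join('R' if r>70 and g<35 and b<50 else 'O' if r>1.8*g else 'G' if g>1.4*r else '.' for r,g,b in s["image"][y,316:357].astype(int)))
for y in range(150,184,2):print(y,e["image"][y,274:298].max(1).tolist())
E
```

```text
[0.49581065 0.00830188 0.18449636] [0.896 0.444 0.    0.   ] 58.73331606388092 0.002911667492239056
[(np.int32(346), [336.7, 180.5], [328, 169, 18, 24])]
[(np.int32(708), [288.0, 192.0], [275, 176, 31, 33])]
[336.57 336.56 336.47 336.55 336.55]
166 [170, 170, 172, 173, 172, 169, 172, 176, 175, 114, 64, 65, 105, 166, 175, 171, 171, 171, 171, 170, 168]
167 [172, 173, 170, 176, 174, 176, 175, 178, 176, 109, 68, 67, 119, 167, 176, 172, 171, 172, 171, 171, 171]
168 [174, 170, 175, 177, 174, 154, 152, 148, 144, 95, 60, 64, 105, 146, 146, 158, 168, 171, 171, 171, 171]
169 [172, 171, 173, 155, 142, 125, 123, 124, 114, 80, 54, 71, 93, 107, 119, 130, 136, 148, 167, 167, 168]
170 [170, 171, 152, 126, 114, 112, 110, 98, 86, 67, 57, 68, 80, 80, 90, 94, 111, 116, 139, 162, 174]
171 [168, 156, 127, 111, 112, 108, 94, 83
[... 3114 characters left out ...]
4]
172 [111, 113, 109, 112, 111, 112, 112, 109, 107, 97, 66, 62, 60, 66, 101, 120, 147, 158, 154, 155, 152, 155, 153, 157]
174 [113, 107, 112, 111, 110, 110, 110, 112, 112, 103, 69, 63, 59, 67, 90, 109, 110, 113, 124, 150, 153, 155, 154, 154]
176 [125, 116, 111, 111, 106, 110, 110, 109, 112, 102, 70, 59, 61, 62, 84, 104, 107, 109, 109, 108, 112, 123, 150, 157]
178 [161, 157, 148, 115, 108, 108, 105, 104, 102, 97, 74, 59, 61, 60, 79, 93, 103, 105, 106, 107, 104, 109, 117, 148]
180 [157, 149, 128, 110, 106, 99, 75, 63, 60, 59, 64, 63, 60, 56, 55, 60, 60, 66, 77, 105, 109, 109, 105, 107]
182 [139, 112, 111, 107, 97, 65, 52, 50, 57, 57, 60, 62, 61, 59, 57, 61, 62, 61, 61, 81, 108, 111, 106, 102]
```

The rod axis matches the bore in both views (scene column 336.55 vs 336.7, side 286.0 vs 286.0), the fitting has not moved, and the tip is about 12 mm below its underside. I'll hand in now.

```bash
python3 -c "
from cell import manip
print(manip.finish_job())"
```

```text
the job is handed in; nothing more can be done
None
```

The job is handed in, with no verdict returned: the fitting is standing released on the rails, and the probe is held upright and still, centred in its bore to about 1 mm by my measurement, with its tip about 12 mm below the underside.

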